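# Weigh up the sealed canisters, put the filled ones in the tub and close it

### The arm

A 6-joint arm with a two-finger parallel gripper is mounted at the origin on a cart in front of the work surface, level with it; the furniture and walls round the work are solid. World frame = base frame: x ahead of the robot, y to its left, z up, the work surface at z = 0. Lengths are in m, angles in rad, forces in N, time in s.
With the tool pointing down it reaches from about 0.3 to 1 m from the base axis. Payload 5.1 kg.
Tool frame: the origin (TCP) lies midway between the tips of the shut fingers; the grasp point (between the pads) lies 19 mm behind it (robot.tcp_to_grasp is the x of the grasp point in the tool frame, in m); x points along the fingers, z is the direction in which the jaws open and shut, and the axes are right-handed (so a half turn about x gives the same grasp; the last joint's range is limited). The gripper opens to 95 mm and grips with 3 to 60 N. Pads are 20 mm wide; open, the fingers measure 119 mm over their backs; the gripper's body (75 mm by 180 mm) begins 59 mm behind the grasp point.
Start: joints at [1.232, 0.124, 1.65, -0, 1.367, -0.083], TCP at [0.164, 0.629, 0.215] pointing down, gripper open.
Joint ranges: [-2.61, 2.61], [-1.02, 2.33], [0.03, 2.71], [-1.35, 4.49], [0.32, 2.68], [-2.91, 2.91]. Speed limits (rad/s): [2.57, 2.57, 3.14, 3.14, 3.14, 3.14].

### API

Orientations are given as a 3x3 rotation matrix whose columns are the frame's x, y, z axes.
In Python, from workcell import robot gives the robot as it stands.
- The arm moves only by the tool servo_tool, never from a script. Its argument "targets" is a list of rows, each a list of 3 entries, a list of its own where there are three numbers: the closure, from 0 (fully open) to 1 (shut), then the shift along the world's x, y, z in mm, then the turn, a rotation vector about the world's x, y, z in rad. In form: [[fingers, [dx, dy, dz], [rx, ry, rz]], ...]. A call has 1 to 20 rows; each row shifts and turns the pose as measured when the row begins; what a row does not reach is not made up. A row lasts 1/12 s, in which the tool goes at most 41.7 mm and 7.16 degrees, less where a joint would pass 70% of its speed; a pose out of reach is approached as far as the arm can. A call is refused whole if a number of a shift passes 41.7 or a number of a turn 0.125, either way. A call with a gripper value outside its range is refused whole. The fingers move at their own pace and stop on an object; "squeeze" is the grip in N (left out, the last holds). Time passes only in rows, so rows that do not move let the fingers close. It gives the time, the measured TCP pose, the force and the opening at its end, in the units of the state.
- robot.sense(): the state, without advancing time (a new reading comes with each control period).
- robot.get_image(name): name is "side" or "top"; returns a dict with "pixels" (480x640x3 uint8, red, green, blue), "fov_y" (degrees; the focal length in pixels is half the picture's height over the tangent of half this angle, whatever the lens; pixels are square), "cx", "cy" (the principal point, pixels), "dist" ([k1, k2, p1, p2, k3] as OpenCV has them; the pictures are not rectified), "xyz" and "attitude" of the camera in the world. Camera axes: x right, y down, z forward; pixel columns grow to the right and rows downward; lengths in m; the calibration is good to about 2 mm. A picture is of the moment at which its call begins. There is no depth.
- robot.finish_job(): hands the job in, once; it reports no verdict.
The state is a dict: "time_s": time; "joints": joint angles; "qd": joint speeds; "joint_torque": joint torques, N m; "position": TCP position; "eef_rot": TCP orientation; "contact_force": force on the tool from outside, world axes, zero at the start; "torque": the same for the moment, N m; "grip_width": finger opening in m.
Only numpy, scipy, OpenCV 4.12 (cv2) and the standard library are available. Lean on these libraries where they do the work, as an engineer would, in place of code of your own. Each camera call takes 0.05 s, during which the arm holds its last target. There are 200 camera calls.

### The job

Some of the identical sealed canisters are still filled and some are empty, which you can only tell by lifting them and feeling the weight. Put every filled canister in the round tub and every empty one in the blue tray, each one flat on the floor of it, then set the loose lid on the tub, knob up, so that it sits fully down and level. Leave the gold spectacle frame alone.

Things in the scene. Friction and masses are not known exactly. Their poses are not given: they have to be found in the camera images.
- tub: heavy open round aluminium tub, fixed to the bench where it stands, outside diameter 152 mm, inside diameter 144 mm, 64 mm high, floor 4 mm thick; origin at the centre of its underside, z up. Equipment to steer round: two drill presses about 0.3 m high stand behind the canisters (x over 0.59 m, y from -0.13 to 0.28 m), a lens edging machine left of the tray (y over 0.28 m)
- tub_rim (a point): centre of the tub's mouth, level with the top of its rim, 64 mm above the bench
- tub_floor (a point): centre of the tub's inner floor, 4 mm above the bench
- lid: loose round lid, 180 g, lying knob up on the bench: steel plate 162 mm across and 4 mm thick, below it a tapered plug 8 mm deep, 133 to 136 mm across at the plate and 126 mm at its end, which drops into the tub's mouth (4 mm clearance all round), above it a round black knob 26 mm across, whose full width runs from 18 to 42 mm above the origin. Origin at the centre of the plug's underside, z to the knob; total height 42 mm
- lid_seat (a point): centre of the underside of the lid's plate, 8 mm above the lid's origin; comes to the height of the tub's rim when the lid is seated
- lid_knob (a point): middle of the lid's knob, 30 mm above the lid's origin
- tray: blue open tray, fixed, outside 210 mm along its x, 110 mm along its y, 14 mm high, walls and floor 4 mm; origin at the centre of its underside
- tray_in (a point): centre of the tray's inner floor, 4 mm above the bench, axes as the tray's
- can_a: one of up to five outwardly identical sealed square canisters (some may be absent: then None): white plastic body 40 x 40 mm, 38 mm high, with a green band, and a fixed black round cap 33 mm across, 8 mm high; 46 mm high in all. Origin at its centre, 23 mm above its underside; z points to the cap, x and y square to the sides. Filled ones weigh 300 to 380 g, empty ones 60 to 80 g; which are filled cannot be seen, only felt by lifting, and one or two are filled
- can_b: another canister just like can_a (or None)
- can_c: another canister just like can_a (or None)
- can_d: another canister just like can_a (or None)
- can_e: another canister just like can_a (or None)
- frame_gold: gold wire spectacle frame, about 136 x 138 x 42 mm, lying at the back right of the tub and lid, to be left alone; origin at the middle of its underside
Things that resemble listed ones, but are neither listed nor needed, are in the scene too. What is shaped like the can_a but orange is not meant.

How it is judged:
On the way, in this order (a step that is already met when the one before it is completed fails the run):
1. every filled canister rests in the tub and every empty one in the tray, lid still off (((horizontal distance between can_a and tub_floor below 0.056 m and z of can_a in the frame of tub_floor between 0.01 and 0.045 m and contact force between can_a and tub above 1.9 N) or (x of can_a in the frame of tray_in between -0.088 and 0.088 m and y of can_a in the frame of tray_in between -0.038 and 0.038 m and z of can_a in the frame of tray_in between 0.01 and 0.045 m and contact force between can_a and tray between 0.1 and 1.9 N)) and ((horizontal distance between can_b and tub_floor below 0.056 m and z of can_b in the frame of tub_floor between 0.01 and 0.045 m and contact force between can_b and tub above 1.9 N) or (x of can_b in the frame of tray_in between -0.088 and 0.088 m and y of can_b in the frame of tray_in between -0.038 and 0.038 m and z of can_b in the frame of tray_in between 0.01 and 0.045 m and contact force between can_b and tray between 0.1 and 1.9 N)) and ((horizontal distance between can_c and tub_floor below 0.056 m and z of can_c in the frame of tub_floor between 0.01 and 0.045 m and contact force between can_c and tub above 1.9 N) or (x of can_c in the frame of tray_in between -0.088 and 0.088 m and y of can_c in the frame of tray_in between -0.038 and 0.038 m and z of can_c in the frame of tray_in between 0.01 and 0.045 m and contact force between can_c and tray between 0.1 and 1.9 N)) and ((horizontal distance between can_d and tub_floor below 0.056 m and z of can_d in the frame of tub_floor between 0.01 and 0.045 m and contact force between can_d and tub above 1.9 N) or (x of can_d in the frame of tray_in between -0.088 and 0.088 m and y of can_d in the frame of tray_in between -0.038 and 0.038 m and z of can_d in the frame of tray_in between 0.01 and 0.045 m and contact force between can_d and tray between 0.1 and 1.9 N)) and ((horizontal distance between can_e and tub_floor below 0.056 m and z of can_e in the frame of tub_floor between 0.01 and 0.045 m and contact force between can_e and tub above 1.9 N) or (x of can_e in the frame of tray_in between -0.088 and 0.088 m and y of can_e in the frame of tray_in between -0.038 and 0.038 m and z of can_e in the frame of tray_in between 0.01 and 0.045 m and contact force between can_e and tray between 0.1 and 1.9 N)) and not (horizontal distance between lid_seat and tub_rim below 0.008 m and z of lid_seat in the frame of tub_rim between -0.004 and 0.004 m and angle between lid's own z axis and vertical below 0.04 rad)), for 0.2 s.
2. the lid is seated on the tub (horizontal distance between lid_seat and tub_rim below 0.008 m and z of lid_seat in the frame of tub_rim between -0.004 and 0.004 m and angle between lid's own z axis and vertical below 0.04 rad), for 0.2 s.
At the end, for the whole second after the job is handed in: Filled canisters rest on the tub's floor, empty ones on the tray's floor (told by their weight, under or over 1.9 N; centre within 38 mm across and 88 mm along of its middle); lid on the tub, centred within 8 mm, plate within 4 mm of the rim's height, tilt under 0.04 rad; all at rest (all of step 2 and ((horizontal distance between can_a and tub_floor below 0.056 m and z of can_a in the frame of tub_floor between 0.01 and 0.045 m and contact force between can_a and tub above 1.9 N) or (x of can_a in the frame of tray_in between -0.088 and 0.088 m and y of can_a in the frame of tray_in between -0.038 and 0.038 m and z of can_a in the frame of tray_in between 0.01 and 0.045 m and contact force between can_a and tray between 0.1 and 1.9 N)) and ((horizontal distance between can_b and tub_floor below 0.056 m and z of can_b in the frame of tub_floor between 0.01 and 0.045 m and contact force between can_b and tub above 1.9 N) or (x of can_b in the frame of tray_in between -0.088 and 0.088 m and y of can_b in the frame of tray_in between -0.038 and 0.038 m and z of can_b in the frame of tray_in between 0.01 and 0.045 m and contact force between can_b and tray between 0.1 and 1.9 N)) and ((horizontal distance between can_c and tub_floor below 0.056 m and z of can_c in the frame of tub_floor between 0.01 and 0.045 m and contact force between can_c and tub above 1.9 N) or (x of can_c in the frame of tray_in between -0.088 and 0.088 m and y of can_c in the frame of tray_in between -0.038 and 0.038 m and z of can_c in the frame of tray_in between 0.01 and 0.045 m and contact force between can_c and tray between 0.1 and 1.9 N)) and ((horizontal distance between can_d and tub_floor below 0.056 m and z of can_d in the frame of tub_floor between 0.01 and 0.045 m and contact force between can_d and tub above 1.9 N) or (x of can_d in the frame of tray_in between -0.088 and 0.088 m and y of can_d in the frame of tray_in between -0.038 and 0.038 m and z of can_d in the frame of tray_in between 0.01 and 0.045 m and contact force between can_d and tray between 0.1 and 1.9 N)) and ((horizontal distance between can_e and tub_floor below 0.056 m and z of can_e in the frame of tub_floor between 0.01 and 0.045 m and contact force between can_e and tub above 1.9 N) or (x of can_e in the frame of tray_in between -0.088 and 0.088 m and y of can_e in the frame of tray_in between -0.038 and 0.038 m and z of can_e in the frame of tray_in between 0.01 and 0.045 m and contact force between can_e and tray between 0.1 and 1.9 N)) and linear speed of each of lid, can_a, can_b, can_c, can_d, can_e below 0.03 m/s); the robot touches nothing.
It fails at once if the gold spectacle frame is shifted by more than 40 mm (distance of frame_gold from where it was at the start of the episode above 0.04 m).
Of can_a, can_c, can_d, can_e only 3 to 4 are there at a start; the rules pass over those that are not, and their reading is None.
At some moment in a run one of can_a, can_b, can_c, can_d, can_e, lid may be knocked a few centimetres aside while the robot is not near it.
Once in a run the grip may slacken for a moment while it holds something.
It also fails if it takes over 210 s, if anything falls off the work surface, if the arm or the gripper's body presses on something with over 40 N, if the wrist force passes 120 N, or if a joint passes its speed limit or range.

## Working session

There is one attempt and no reset: what is moved stays moved. The work goes in short steps, Python scripts to look and compute and a tool call to move; the robot and the scene stay as the last step left them, time stands still between calls to the robot, and variables do not carry over. Pictures are saved under pics/ and viewed, about 12 in all and at most 16, crops included, and the job is handed in when it is done.

Besides the shell and the picture viewer there is one more tool, called after "Request:" by a JSON object that holds its "method" and its "body", one argument or row to a line. servo_tool: Moves the arm, as the interface text tells. Its arguments: {"type":"object","properties":{"targets":{"type":"array","items":{"type":"array"}},"squeeze":{"type":"number"}},"required":["targets"]}

```bash
mkdir -p pics; cat > h.py <<'E'
import numpy as np, cv2
from workcell import robot
def snap(n,f=None):
    im=robot.get_image(n)
    if f: cv2.imwrite(f,im["pixels"][:,:,::-1])
    return im
def cam(im):
    fl=240/np.tan(np.radians(im["fov_y"])/2)
    return np.array([[fl,0,im["cx"]],[0,fl,im["cy"]],[0,0,1]]),np.array(im["dist"],float),np.array(im["xyz"]),np.array(im["attitude"])
def ray(im,pts,z):
    "pixels -> world xyz on plane z"
    K,d,c,R=cam(im)
    u=cv2.undistortPoints(np.array(pts,float).reshape(-1,1,2),K,d).reshape(-1,2)
    r=np.c_[u,np.ones(len(u))]@R.T
    return c+r*((z-c[2])/r[:,2:])
def proj(im,P):
    K,d,c,R=cam(im)
    q=(np.array(P,float).reshape(-1,3)-c)@R
    return cv2.projectPoints(q,np.zeros(3),np.zeros(3),K,d)[0].reshape(-1,2)
def crop(im,f,x0,y0,x1,y1,s):
    cv2.imwrite(f,cv2.resize(np.ascontiguousarray(im["pixels"][y0:y1,x0:x1,::-1]),None,fx=s,fy=s,interpolation=cv2.INTER_CUBIC))
E
python3 - <<'E'
from h import *
for n in("top","side"):
    im=snap(n,f"pics/{n}0.png"); print(n,im["fov_y"],im["cx"],im["cy"],im["dist"],im["xyz"],np.round(im["attitude"],3).tolist())
s=robot.sense(); print(s, robot.tcp_to_grasp)
E
```

```text
top 47.52468795444466 310.3316149058079 236.67000405307797 [-0.04358246  0.          0.          0.          0.        ] [ 0.3965425  -0.11425942  1.14071619] [[-0.013, -0.991, 0.13], [-1.0, 0.01, -0.025], [0.023, -0.13, -0.991]]
side 48.72043411379335 320.5952171776395 236.0395157553695 [-0.14552572  0.          0.          0.          0.        ] [ 0.17892372 -1.00328221  0.77933892] [[0.924, -0.211, 0.318], [-0.381, -0.546, 0.746], [0.016, -0.811, -0.585]]
{'time_s': 0.1, 'joints': array([ 1.23240050e+00,  1.24427524e-01,  1.65155444e+00,  7.68830589e-06,
        1.36749913e+00, -8.26212828e-02]), 'qd': array([ 0.00170131, -0.00168941, -0.00487186, -0.00120422, -0.00081218,
        0.00149836]), 'joint_torque': array([ 3.48173344e-04, -4.18885410e+01, -3.61094606e+01,  7.77597539e-02,
        4.61736310e-02, -5.37340088e-05]), 'position': array([0.16428955, 0.62828544, 0.21350792]), 'eef_rot': array([[-6.34014307e-04, -9.67467184e-01,  2.52995744e-01],
       [-1.77883752e-03,  2.52996486e-01,  9.67465562e-01],
       [-9.99998217e-01,  1.63348686e-04, -1.88137032e-03]]), 'contact_force': array([ 0.66321885,  0.31812999, -0.0824618 ]), 'torque': array([ 0.03027507, -0.01651391,  0.04060164]), 'grip_width': 0.09482475760344318} -0.0188
```

View pics/top0.png

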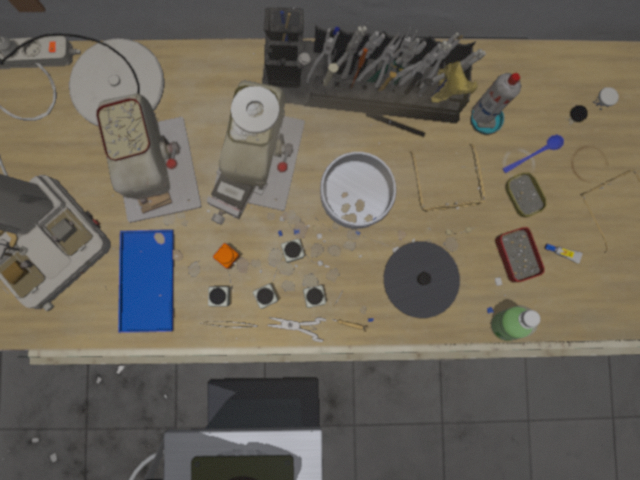

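View pics/side0.png

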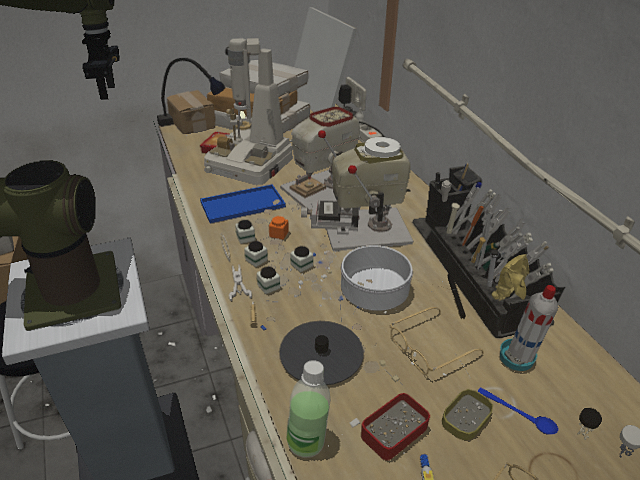

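Top picture: canisters with a black cap at (292,250), (218,296), (265,296) and (315,296). The orange one at (226,256) is not meant. Tub at (358,191), lid at (422,279), tray at (146,281), gold frame at (447,178). I'll confirm the canisters in a crop.

```bash
python3 - <<'E'
from h import *
im=snap("top"); crop(im,"pics/c1.png",190,230,340,320,5)
E
```

```text
(no output)
```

View pics/c1.png

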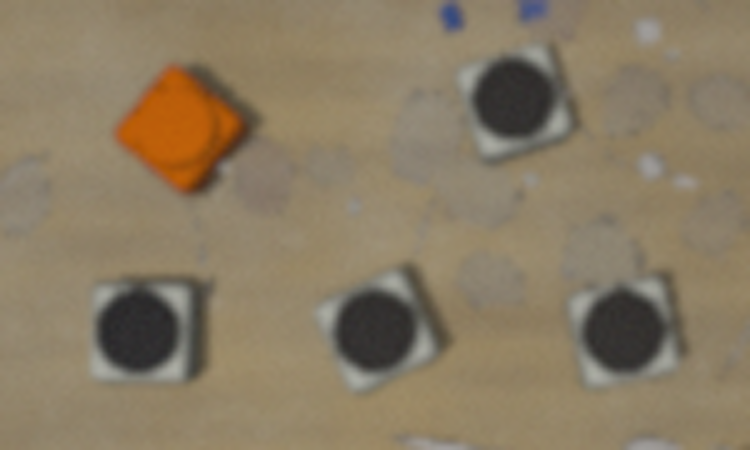

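The crop shows four white canisters with black caps, centred in the crop at A (138,331), B (375,330), C (625,332) and D (514,98). The orange one is excluded.

```bash
python3 - <<'E'
from h import *
im=snap("top"); p=im["pixels"]
g=lambda L,x0=190,y0=230,s=5:[((u+.5)/s-.5+x0,(v+.5)/s-.5+y0) for u,v in L]
print("caps",ray(im,g([(138,331),(375,330),(625,332),(514,98)]),.046).round(4).tolist())
for n,L in dict(A=[(95,283),(192,283),(92,380),(188,381)],B=[(316,314),(403,268),(363,391),(440,353)],C=[(570,293),(665,278),(585,387),(680,372)],D=[(459,73),(548,44),(490,160),(577,130)]).items():
    P=ray(im,g(L),.038); e=P[1]-P[0]; f=P[2]-P[0]
    print(n,P[:,:2].mean(0).round(4),np.degrees(np.arctan2(e[1],e[0])).round(1),np.degrees(np.arctan2(f[1],f[0])).round(1),np.linalg.norm(e).round(4),np.linalg.norm(f).round(4))
hsv=cv2.cvtColor(p,cv2.COLOR_RGB2HSV)
m=((hsv[...,0]>100)&(hsv[...,0]<125)&(hsv[...,1]>150)).astype(np.uint8); m[:,:100]=0;m[:,200:]=0
c=max(cv2.findContours(m,0,1)[0],key=cv2.contourArea); b=cv2.boxPoints(cv2.minAreaRect(c)); print("tray px",b.tolist()); P=ray(im,b,.012); print(P.round(4).tolist(),P.mean(0))
m=((p.max(2)<85)).astype(np.uint8); m[:,:375]=0; m[:,470:]=0;m[:235]=0;m[325:]=0
c=max(cv2.findContours(m,0,1)[0],key=cv2.contourArea); e=cv2.fitEllipse(cv2.convexHull(c)); print("lid",e,ray(im,[e[0]],.012))
# knob prediction
crop(im,"pics/c2.png",310,140,470,330,3.1)
E
```

```text
caps [[0.4228, 0.0458, 0.046], [0.4221, -0.0486, 0.046], [0.4201, -0.1484, 0.046], [0.5146, -0.1049, 0.046]]
A [0.4227 0.0455] -90.6 178.8 0.039 0.0388
B [ 0.4217 -0.0503] -62.7 -148.7 0.0394 0.0362
C [ 0.4201 -0.1486] -81.8 -171.6 0.0388 0.0381
D [ 0.514  -0.1066] -72.4 -160.9 0.0381 0.0377
tray px [[119.0, 231.0], [172.0, 231.0], [172.0, 330.0], [119.0, 330.0]]
[[0.5602, 0.2568, 0.012], [0.559, 0.1461, 0.012], [0.3551, 0.1425, 0.012], [0.3561, 0.2507, 0.012]] [0.45761544 0.19902524 0.012     ]
lid ((421.11590576171875, 279.25494384765625), (74.4723892211914, 76.34561920166016), 146.3007049560547) [[ 0.45249128 -0.37173565  0.012     ]]
```

View pics/c2.png

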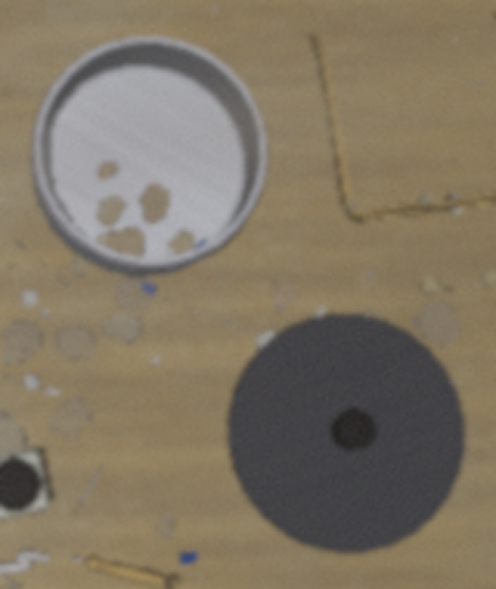

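Tub rim ellipse is centred at crop (151,152) and the knob top at (353,429). I'll turn these into positions.

```bash
python3 - <<'E'
from h import *
im=snap("top"); 
g=lambda L,x0=310,y0=140,s=3.1:[((u+.5)/s-.5+x0,(v+.5)/s-.5+y0) for u,v in L]
print("tub",ray(im,g([(151,152),(35,150),(267,150),(150,38),(150,266)]),.064).round(4).tolist())
print("knob",ray(im,g([(353,429)]),.042).round(4).tolist())
P=ray(im,g([(228,432),(465,432),(350,314),(350,552)]),.012);print(P.round(4).tolist())
t=np.linspace(0,6.28,60)
si=snap("side");v=si["pixels"].copy()
def dr(C,r,z,col):
    q=proj(si,np.c_[C[0]+r*np.cos(t),C[1]+r*np.sin(t),0*t+z]); cv2.polylines(v,[q.round().astype(int)],True,col,1)
tub=ray(im,g([(151,152)]),.064)[0]
dr(tub,.076,.064,(255,0,0));dr((.4525,-.3730),.081,.012,(255,0,0))
for c in [(.4228,.0458),(.4221,-.0486),(.4201,-.1484),(.5146,-.1049)]: dr(c,.0165,.046,(255,0,0))
q=proj(si,[(.5626,.254,.014),(.5626,.144,.014),(.3526,.144,.014),(.3526,.254,.014)]);cv2.polylines(v,[q.round().astype(int)],True,(255,0,0),1)
crop(dict(pixels=v),"pics/s1.png",190,170,450,400,3)
E
```

```text
tub [[0.6342, -0.2394, 0.064], [0.6361, -0.1637, 0.064], [0.635, -0.3155, 0.064], [0.7109, -0.2407, 0.064], [0.5591, -0.2368, 0.064]]
knob [[0.4534, -0.3699, 0.042]]
[[0.454, -0.2924, 0.012], [0.4519, -0.453, 0.012], [0.5328, -0.3779, 0.012], [0.3731, -0.3718, 0.012]]
```

View pics/s1.png

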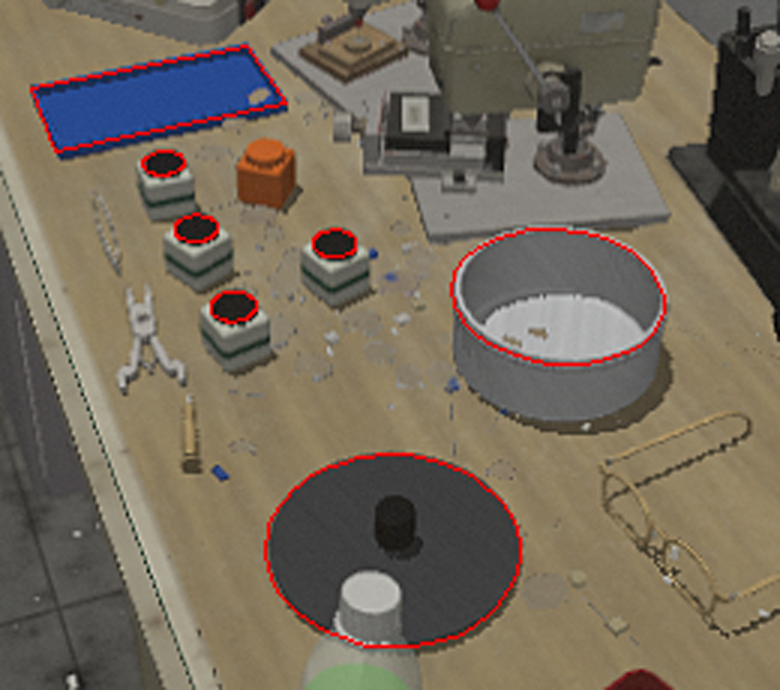

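Request:
{"method": "servo_tool", "body": {
  "targets": [
    [0.3,[18,-41,10],[0,0,0]],
    [0.3,[18,-41,10],[0,0,0]],
    [0.3,[18,-41,10],[0,0,0]],
    [0.3,[18,-41,0],[0,0,0]],
    [0.3,[18,-41,0],[0,0,0]],
    [0.3,[18,-41,0],[0,0,0]],
    [0.3,[18,-41,0],[0,0,0]],
    [0.3,[18,-41,0],[0,0,0]],
    [0.3,[18,-41,0],[0,0,0]],
    [0.3,[18,-41,0],[0,0,0]],
    [0.3,[18,-41,0],[0,0,0]],
    [0.3,[18,-41,0],[0,0,0]]
  ],
  "squeeze": 25
}}

```text
time_s: 1.3
position: [0.3603, 0.1692, 0.2397]
eef_rot: [[0.004, -0.971, 0.237], [-0.002, 0.237, 0.971], [-1.0, -0.004, -0.001]]
contact_force: [2.1, 0.4, 0.4]
grip_width: 0.0664
```

Projected outlines of every object match the side view to 1–2 mm. Moving to canister A.

Request:
{"method": "servo_tool", "body": {
  "targets": [
    [0.3,[16,-31,-20],[0,0,0.08]],
    [0.3,[16,-31,-35],[0,0,0.08]],
    [0.3,[16,-31,-35],[0,0,0.07]],
    [0.3,[14,-30,-30],[0,0,0]],
    [0.3,[0,0,0],[0,0,0]]
  ]
}}

```text
time_s: 1.72
position: [0.4204, 0.0481, 0.1339]
eef_rot: [[0.02, -1.0, 0.007], [0.002, 0.007, 1.0], [-1.0, -0.02, 0.002]]
contact_force: [-1.2, 0.6, -1.1]
grip_width: 0.0667
```

Request:
{"method": "servo_tool", "body": {
  "targets": [
    [0.3,[2,-2,-30],[0,0.02,0]],
    [0.3,[0,0,-35],[0,0,0]],
    [0.3,[0,0,-30],[0,0,0]],
    [0.3,[0,0,-12],[0,0,0]],
    [0.3,[0,0,0],[0,0,0]]
  ]
}}

```text
time_s: 2.13
position: [0.4243, 0.0443, 0.0259]
eef_rot: [[0.005, -1.0, 0.014], [0.003, 0.014, 1.0], [-1.0, -0.005, 0.003]]
contact_force: [0.2, -0.1, -0.4]
grip_width: 0.0667
```

Request:
{"method": "servo_tool", "body": {
  "targets": [
    [0.3,[-1,1,-13],[0,0,0]],
    [0.3,[0,0,-1],[0,0,0]],
    [1,[0,0,0],[0,0,0]],
    [1,[0,0,0],[0,0,0]],
    [1,[0,0,0],[0,0,0]],
    [1,[0,0,0],[0,0,0]],
    [1,[0,0,0],[0,0,0]],
    [1,[0,0,0],[0,0,0]]
  ]
}}

```text
time_s: 2.8
position: [0.4286, 0.0469, 0.0196]
eef_rot: [[0.017, -1.0, 0.012], [0.003, 0.012, 1.0], [-1.0, -0.017, 0.003]]
contact_force: [-0.3, -0.3, -0.7]
grip_width: 0.0397
```

Request:
{"method": "servo_tool", "body": {
  "targets": [
    [1,[0,0,15],[0,0,0]],
    [1,[0,0,15],[0,0,0]],
    [1,[0,0,15],[0,0,0]],
    [1,[0,0,15],[0,0,0]],
    [1,[0,0,0],[0,0,0]],
    [1,[0,0,0],[0,0,0]],
    [1,[0,0,0],[0,0,0]],
    [1,[0,0,0],[0,0,0]]
  ]
}}

```text
time_s: 3.47
position: [0.4268, 0.0467, 0.0807]
eef_rot: [[0.014, -1.0, 0.013], [0.003, 0.013, 1.0], [-1.0, -0.014, 0.003]]
contact_force: [-0.0, 0.5, -0.4]
grip_width: 0.0396
```

A weighs almost nothing (Fz about -0.4 N), so it is empty and goes to the tray slot at (0.395, 0.190).

Request:
{"method": "servo_tool", "body": {
  "targets": [
    [1,[-8,36,0],[0,0.014,0]],
    [1,[-8,36,0],[0,0,0]],
    [1,[-8,36,0],[0,0,0]],
    [1,[-8,35,0],[0,0,0]],
    [1,[0,0,0],[0,0,0]],
    [1,[0,0,0],[0,0,0]]
  ]
}}

```text
time_s: 3.97
position: [0.3901, 0.1927, 0.075]
eef_rot: [[-0.008, -1.0, 0.02], [0.0, 0.02, 1.0], [-1.0, 0.008, 0.0]]
contact_force: [-0.4, -0.2, -1.6]
grip_width: 0.0396
```

Request:
{"method": "servo_tool", "body": {
  "targets": [
    [1,[4,0,-15],[0,0,0]],
    [1,[0,0,-15],[0,0,0]],
    [1,[0,0,0],[0,0,0]],
    [1,[0,0,0],[0,0,0]],
    [1,[0,0,0],[0,0,0]]
  ]
}}

```text
time_s: 4.38
position: [0.3929, 0.1901, 0.0416]
eef_rot: [[-0.013, -1.0, 0.021], [-0.002, 0.021, 1.0], [-1.0, 0.013, -0.002]]
contact_force: [0.0, -0.1, -0.0]
grip_width: 0.0402
```

Request:
{"method": "servo_tool", "body": {
  "targets": [
    [1,[0,0,0],[0,0,0]],
    [1,[0,0,0],[0,0,0]]
  ]
}}

```text
time_s: 4.55
position: [0.3936, 0.1893, 0.0424]
eef_rot: [[-0.012, -1.0, 0.023], [-0.002, 0.023, 1.0], [-1.0, 0.012, -0.002]]
contact_force: [0.0, 0.5, -0.8]
grip_width: 0.04
```

Readings hover round -0.7 N, so A is empty. Lowering it.

Request:
{"method": "servo_tool", "body": {
  "targets": [
    [1,[0,0,-9],[0,-0.012,0]],
    [1,[0,0,-6],[0,0,0]],
    [1,[0,0,-3],[0,0,0]],
    [1,[0,0,0],[0,0,0]]
  ]
}}

```text
time_s: 4.88
position: [0.396, 0.1892, 0.0265]
eef_rot: [[0.005, -1.0, 0.024], [-0.0, 0.024, 1.0], [-1.0, -0.005, -0.0]]
contact_force: [-0.1, 0.1, 0.0]
grip_width: 0.04
```

Request:
{"method": "servo_tool", "body": {
  "targets": [
    [1,[0,0,-3],[0,0,0]],
    [1,[0,0,-2],[0,0,0]],
    [0.3,[0,0,0],[0,0,0]],
    [0.3,[0,0,0],[0,0,0]],
    [0.3,[0,0,0],[0,0,0]],
    [0.3,[0,0,0],[0,0,0]]
  ]
}}

```text
time_s: 5.38
position: [0.3979, 0.1898, 0.0238]
eef_rot: [[0.007, -1.0, 0.024], [0.001, 0.024, 1.0], [-1.0, -0.007, 0.001]]
contact_force: [1.3, 0.1, 0.7]
grip_width: 0.061
```

Request:
{"method": "servo_tool", "body": {
  "targets": [
    [0.3,[0,0,30],[0,0,0]],
    [0.3,[0,0,40],[0,0,0]],
    [0.3,[0,0,20],[0,0,0]],
    [0.3,[4,-40,0],[0,0,0.107]],
    [0.3,[4,-40,0],[0,0,0.107]],
    [0.3,[4,-40,0],[0,0,0.107]],
    [0.3,[4,-40,0],[0,0,0.107]],
    [0.3,[4,-40,0],[0,0,0.107]],
    [0.3,[4,-38,0],[0,0,0]],
    [0.3,[0,0,0],[0,0,0]],
    [0.3,[0,0,0],[0,0,0]]
  ]
}}

```text
time_s: 6.3
position: [0.4191, -0.0326, 0.1191]
eef_rot: [[0.012, -0.891, -0.453], [-0.001, -0.453, 0.892], [-1.0, -0.01, -0.007]]
contact_force: [-0.0, -0.8, 0.4]
grip_width: 0.0666
```

```bash
python3 - <<'E'
from h import *
im=snap("top"); crop(im,"pics/c3.png",110,220,340,340,3.4)
E
```

```text
(no output)
```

View pics/c3.png

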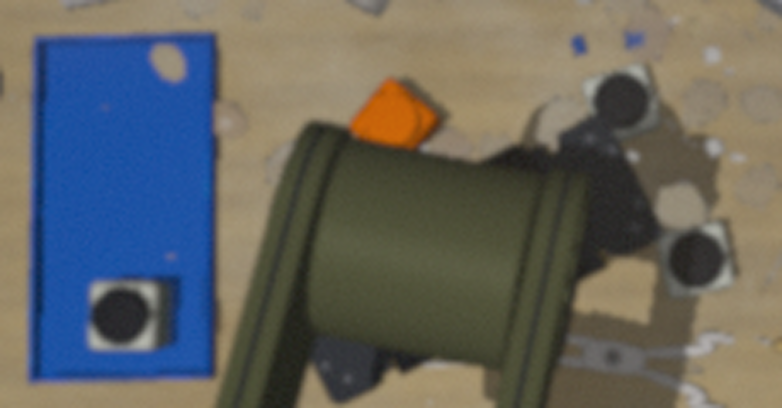

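The picture (7th viewed) shows A flat in the tray at crop (121,315), with C and D where they were. On to B.

Request:
{"method": "servo_tool", "body": {
  "targets": [
    [0.3,[3,-16,0],[0,0.01,0.04]],
    [0.3,[0,0,-35],[0,0,0]],
    [0.3,[0,0,-30],[0,0,0]],
    [0.3,[0,0,-15],[0,0,0]],
    [0.3,[0,0,0],[0,0,0]],
    [0.3,[0,0,0],[0,0,0]]
  ]
}}

```text
time_s: 6.85
position: [0.424, -0.0419, 0.0383]
eef_rot: [[0.007, -0.866, -0.5], [-0.001, -0.5, 0.866], [-1.0, -0.006, -0.004]]
contact_force: [1.4, 0.4, 0.7]
grip_width: 0.0665
```

Request:
{"method": "servo_tool", "body": {
  "targets": [
    [0.3,[-2,-7,-10],[0,0.005,0]],
    [0.3,[0,0,-10],[0,0,0]],
    [0.3,[0,0,-8],[0,0,0]],
    [0.3,[0,0,0],[0,0,0]]
  ]
}}

```text
time_s: 7.18
position: [0.4244, -0.0477, 0.0112]
eef_rot: [[0.007, -0.864, -0.504], [-0.002, -0.504, 0.864], [-1.0, -0.005, -0.006]]
contact_force: [-1.1, -0.3, -0.0]
grip_width: 0.0666
```

Request:
{"method": "servo_tool", "body": {
  "targets": [
    [1,[-2,0,0],[0,0,0]],
    [1,[0,0,0],[0,0,0]],
    [1,[0,0,0],[0,0,0]],
    [1,[0,0,0],[0,0,0]],
    [1,[0,0,0],[0,0,0]],
    [1,[0,0,15],[0,0,0]],
    [1,[0,0,15],[0,0,0]],
    [1,[0,0,15],[0,0,0]],
    [1,[0,0,15],[0,0,0]],
    [1,[0,0,0],[0,0,0]],
    [1,[0,0,0],[0,0,0]],
    [1,[0,0,0],[0,0,0]],
    [1,[0,0,0],[0,0,0]]
  ]
}}

```text
time_s: 8.27
position: [0.4175, -0.0469, 0.0687]
eef_rot: [[-0.001, -0.864, -0.503], [0.0, -0.503, 0.864], [-1.0, 0.001, 0.0]]
contact_force: [-0.1, -0.0, -3.2]
grip_width: 0.0415
```

Request:
{"method": "servo_tool", "body": {
  "targets": [
    [1,[0,0,0],[0,0,0]],
    [1,[0,0,0],[0,0,0]]
  ]
}}

```text
time_s: 8.43
position: [0.416, -0.0466, 0.0665]
eef_rot: [[-0.004, -0.864, -0.503], [0.001, -0.503, 0.864], [-1.0, 0.003, 0.003]]
contact_force: [0.5, 0.5, -3.5]
grip_width: 0.0411
```

B reads -3.3 N, so it is filled. I'll carry it to the tub's far slot (0.668, -0.239), going right first and then forward to stay clear of the presses.

Request:
{"method": "servo_tool", "body": {
  "targets": [
    [1,[0,0,30],[0,0,0]],
    [1,[0,0,35],[0,0,0]],
    [1,[0,-20,25],[0,0,0]],
    [1,[2,-35,5],[0,0,-0.105]],
    [1,[2,-35,3],[0,0,-0.105]],
    [1,[2,-35,3],[0,0,-0.105]],
    [1,[2,-35,3],[0,0,-0.105]],
    [1,[2,-30,3],[0,0,-0.105]],
    [1,[0,0,0],[0,0,0]],
    [1,[0,0,0],[0,0,0]]
  ]
}}

```text
time_s: 9.27
position: [0.4199, -0.2436, 0.171]
eef_rot: [[-0.01, -1.0, 0.02], [0.013, 0.019, 1.0], [-1.0, 0.011, 0.013]]
contact_force: [-0.8, 0.2, -3.7]
grip_width: 0.0411
```

Request:
{"method": "servo_tool", "body": {
  "targets": [
    [1,[35,0,0],[-0.013,-0.01,0]],
    [1,[35,0,0],[0,0,0]],
    [1,[35,0,0],[0,0,0]],
    [1,[35,0,0],[0,0,0]],
    [1,[35,0,0],[0,0,0]],
    [1,[35,0,0],[0,0,0]],
    [1,[35,0,0],[0,0,0]],
    [1,[0,0,0],[0,0,0]],
    [1,[0,0,0],[0,0,0]]
  ]
}}

```text
time_s: 10.02
position: [0.6711, -0.2303, 0.1576]
eef_rot: [[-0.018, -1.0, 0.006], [0.009, 0.005, 1.0], [-1.0, 0.018, 0.009]]
contact_force: [-0.5, 0.1, -3.6]
grip_width: 0.0414
```

Request:
{"method": "servo_tool", "body": {
  "targets": [
    [1,[-2,-8,-20],[-0.009,-0.018,0]],
    [1,[0,0,-30],[0,0,0]],
    [1,[0,0,-30],[0,0,0]],
    [1,[0,0,0],[0,0,0]],
    [1,[0,0,0],[0,0,0]]
  ]
}}

```text
time_s: 10.43
position: [0.6664, -0.2329, 0.075]
eef_rot: [[-0.001, -1.0, -0.003], [0.001, -0.003, 1.0], [-1.0, 0.001, 0.001]]
contact_force: [0.8, -0.3, -2.6]
grip_width: 0.0413
```

Request:
{"method": "servo_tool", "body": {
  "targets": [
    [1,[1,-5,-15],[0,0,0]],
    [1,[0,0,-15],[0,0,0]],
    [1,[0,0,-10],[0,0,0]],
    [1,[0,0,-5],[0,0,0]],
    [1,[0,0,0],[0,0,0]]
  ]
}}

```text
time_s: 10.85
position: [0.6684, -0.2387, 0.0316]
eef_rot: [[0.005, -1.0, -0.003], [-0.001, -0.003, 1.0], [-1.0, -0.005, -0.001]]
contact_force: [-0.1, 0.4, -3.4]
grip_width: 0.0412
```

Request:
{"method": "servo_tool", "body": {
  "targets": [
    [1,[0,0,-6],[0,0,0]],
    [1,[0,0,-5],[0,0,0]],
    [1,[0,0,-3],[0,0,0]],
    [1,[0,0,0],[0,0,0]]
  ]
}}

```text
time_s: 11.18
position: [0.6701, -0.2395, 0.0183]
eef_rot: [[0.008, -1.0, -0.003], [-0.003, -0.003, 1.0], [-1.0, -0.008, -0.003]]
contact_force: [0.8, -0.4, -3.6]
grip_width: 0.0404
```

Request:
{"method": "servo_tool", "body": {
  "targets": [
    [1,[0,0,-3],[0,0,0]],
    [1,[0,0,-2],[0,0,0]],
    [1,[0,0,-1],[0,0,0]]
  ]
}}

```text
time_s: 11.43
position: [0.6718, -0.2398, 0.0175]
eef_rot: [[0.01, -1.0, -0.003], [-0.003, -0.003, 1.0], [-1.0, -0.01, -0.003]]
contact_force: [-0.4, -0.3, -2.8]
grip_width: 0.0395
```

Request:
{"method": "servo_tool", "body": {
  "targets": [
    [1,[-3,0,-6],[0,-0.01,0]],
    [1,[-1,0,-4],[0,0,0]],
    [1,[0,0,-2],[0,0,0]]
  ]
}}

```text
time_s: 11.68
position: [0.6736, -0.2402, 0.0171]
eef_rot: [[0.032, -0.999, -0.003], [-0.004, -0.004, 1.0], [-0.999, -0.032, -0.004]]
contact_force: [-0.8, 0.6, -2.3]
grip_width: 0.0399
```

Request:
{"method": "servo_tool", "body": {
  "targets": [
    [1,[-6,0,-4],[0,0.032,0]],
    [1,[-2,0,-4],[0,0,0]],
    [1,[0,0,-4],[0,0,0]]
  ]
}}

```text
time_s: 11.93
position: [0.6722, -0.241, 0.0169]
eef_rot: [[0.014, -1.0, -0.003], [-0.006, -0.003, 1.0], [-1.0, -0.014, -0.007]]
contact_force: [-11.8, 1.3, 16.7]
grip_width: 0.04
```

On the floor (16.7 N upward). Releasing.

Request:
{"method": "servo_tool", "body": {
  "targets": [
    [0.25,[0,0,1],[0,0,0]],
    [0.25,[0,0,0],[0,0,0]],
    [0.25,[0,0,0],[0,0,0]],
    [0.25,[0,0,0],[0,0,0]],
    [0.25,[0,0,20],[0,0,0]],
    [0.25,[0,0,35],[0,0,0]],
    [0.25,[0,0,40],[0,0,0]],
    [0.25,[0,0,40],[0,0,0]],
    [0.25,[-35,0,15],[0,0,0]],
    [0.25,[-40,0,0],[0,0,0]],
    [0.25,[-40,0,0],[0,0,0]],
    [0.25,[-40,0,0],[0,0,0]],
    [0.25,[-40,0,0],[0,0,0]],
    [0.25,[-40,0,0],[0,0,0]]
  ]
}}

```text
time_s: 13.1
position: [0.4365, -0.2415, 0.173]
eef_rot: [[0.026, -1.0, -0.009], [-0.013, -0.009, 1.0], [-1.0, -0.026, -0.013]]
contact_force: [0.0, -1.1, 1.3]
grip_width: 0.0712
```

Request:
{"method": "servo_tool", "body": {
  "targets": [
    [0.3,[0,30,0],[0,0,0.07]],
    [0.3,[-5,30,-10],[0,0,0.07]],
    [0.3,[-5,30,-20],[0,0,0]],
    [0.3,[0,0,0],[0,0,0]],
    [0.3,[0,0,0],[0,0,0]]
  ]
}}

```text
time_s: 13.52
position: [0.4178, -0.1521, 0.141]
eef_rot: [[0.03, -0.989, -0.141], [-0.012, -0.142, 0.99], [-0.999, -0.028, -0.016]]
contact_force: [0.6, -0.6, 0.9]
grip_width: 0.0668
```

```bash
python3 - <<'E'
from h import *
a=snap("top")["pixels"]; b=snap("side")["pixels"]
A=cv2.resize(a[140:340,110:470],(792,440)); 
cv2.imwrite("pics/c4.png",A[:,:,::-1]); crop(dict(pixels=b),"pics/s4.png",190,170,450,400,3)
E
```

```text
(no output)
```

View pics/s4.png

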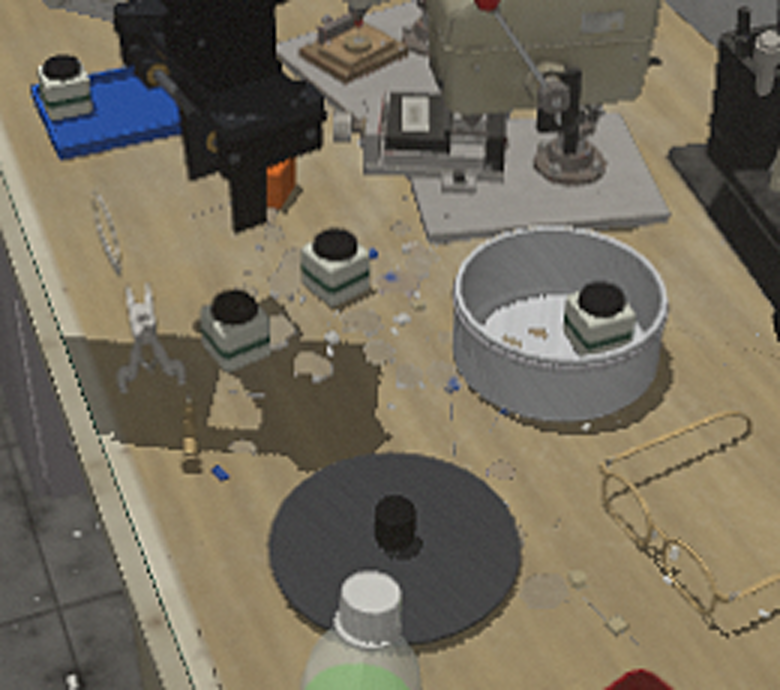

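Picture (8th): B stands flat in the tub. A is in the tray, and C, D and the lid have not moved. Next is C.

Request:
{"method": "servo_tool", "body": {
  "targets": [
    [0.3,[2,4,-30],[0.012,0.03,0]],
    [0.3,[0,0,-35],[0,0,0]],
    [0.3,[0,0,-30],[0,0,0]],
    [0.3,[0,0,0],[0,0,0]],
    [0.3,[0,0,0],[0,0,0]]
  ]
}}

```text
time_s: 14.03
position: [0.4271, -0.1552, 0.0504]
eef_rot: [[0.011, -0.991, -0.137], [-0.007, -0.137, 0.991], [-1.0, -0.01, -0.008]]
contact_force: [0.4, -0.2, 0.7]
grip_width: 0.0664
```

Request:
{"method": "servo_tool", "body": {
  "targets": [
    [0.3,[-7,7,-14],[0.007,0.011,0]],
    [0.3,[0,0,-14],[0,0,0]],
    [0.3,[0,0,-10],[0,0,0]],
    [0.3,[0,0,0],[0,0,0]]
  ]
}}

```text
time_s: 14.37
position: [0.4239, -0.1508, 0.0161]
eef_rot: [[0.007, -0.991, -0.135], [-0.003, -0.135, 0.991], [-1.0, -0.006, -0.004]]
contact_force: [-1.2, 0.7, -0.1]
grip_width: 0.0667
```

Request:
{"method": "servo_tool", "body": {
  "targets": [
    [0.3,[-4,2,-5],[0,0,0]],
    [1,[-1,0,0],[0,0,0]],
    [1,[0,0,0],[0,0,0]],
    [1,[0,0,0],[0,0,0]],
    [1,[0,0,0],[0,0,0]],
    [1,[0,0,0],[0,0,0]],
    [1,[0,0,15],[0,0,0]],
    [1,[0,0,15],[0,0,0]],
    [1,[0,0,20],[0,0,0]],
    [1,[0,0,20],[0,0,0]],
    [1,[0,0,0],[0,0,0]],
    [1,[0,0,0],[0,0,0]],
    [1,[0,0,0],[0,0,0]],
    [1,[0,0,0],[0,0,0]]
  ]
}}

```text
time_s: 15.53
position: [0.4144, -0.1466, 0.0796]
eef_rot: [[-0.0, -0.991, -0.135], [0.0, -0.135, 0.991], [-1.0, 0.0, 0.0]]
contact_force: [-0.6, -0.1, -3.7]
grip_width: 0.0402
```

Request:
{"method": "servo_tool", "body": {
  "targets": [
    [1,[0,0,0],[0,0,0]],
    [1,[0,0,0],[0,0,0]]
  ]
}}

```text
time_s: 15.7
position: [0.4127, -0.1458, 0.0768]
eef_rot: [[-0.004, -0.991, -0.135], [0.002, -0.135, 0.991], [-1.0, 0.004, 0.003]]
contact_force: [-0.4, -0.1, -3.1]
grip_width: 0.0404
```

Request:
{"method": "servo_tool", "body": {
  "targets": [
    [1,[0,0,15],[0,0,0]],
    [1,[0,0,0],[0,0,0]],
    [1,[0,0,0],[0,0,0]]
  ]
}}

```text
time_s: 15.95
position: [0.4105, -0.1447, 0.0883]
eef_rot: [[-0.01, -0.991, -0.135], [0.005, -0.135, 0.991], [-1.0, 0.01, 0.007]]
contact_force: [-0.8, -0.0, -4.5]
grip_width: 0.0404
```

C reads about -3.7 N, so it is filled and goes to the near slot (0.602, -0.239).

Request:
{"method": "servo_tool", "body": {
  "targets": [
    [1,[0,0,35],[-0.005,-0.01,0]],
    [1,[0,0,35],[0,0,0]],
    [1,[0,-25,15],[0,0,-0.07]],
    [1,[0,-35,5],[0,0,-0.07]],
    [1,[0,-33,0],[0,0,0]],
    [1,[25,0,0],[0,0,0]],
    [1,[35,0,0],[0,0,0]],
    [1,[35,0,0],[0,0,0]],
    [1,[35,0,0],[0,0,0]],
    [1,[35,0,0],[0,0,0]],
    [1,[25,0,0],[0,0,0]],
    [1,[0,0,0],[0,0,0]],
    [1,[0,0,0],[0,0,0]]
  ]
}}

```text
time_s: 17.03
position: [0.6027, -0.2425, 0.1657]
eef_rot: [[-0.013, -1.0, 0.018], [0.007, 0.017, 1.0], [-1.0, 0.014, 0.007]]
contact_force: [0.3, 0.2, -3.4]
grip_width: 0.0405
```

Request:
{"method": "servo_tool", "body": {
  "targets": [
    [1,[0,3,-25],[-0.007,-0.013,0]],
    [1,[0,0,-30],[0,0,0]],
    [1,[0,0,-30],[0,0,0]],
    [1,[0,0,-15],[0,0,0]],
    [1,[0,0,-15],[0,0,0]],
    [1,[0,0,0],[0,0,0]]
  ]
}}

```text
time_s: 17.53
position: [0.5965, -0.2388, 0.0436]
eef_rot: [[-0.004, -1.0, 0.019], [0.001, 0.019, 1.0], [-1.0, 0.004, 0.001]]
contact_force: [-1.7, 0.9, -4.2]
grip_width: 0.0403
```

Request:
{"method": "servo_tool", "body": {
  "targets": [
    [1,[5,0,-8],[0,-0.004,0]],
    [1,[1,0,-8],[0,0,0]],
    [1,[0,0,-6],[0,0,0]],
    [1,[0,0,-3],[0,0,0]],
    [1,[0,0,0],[0,0,0]]
  ]
}}

```text
time_s: 17.95
position: [0.6023, -0.2397, 0.0186]
eef_rot: [[0.003, -1.0, 0.02], [-0.0, 0.02, 1.0], [-1.0, -0.003, -0.0]]
contact_force: [0.3, -0.2, -2.7]
grip_width: 0.0404
```

Request:
{"method": "servo_tool", "body": {
  "targets": [
    [1,[0,0,-4],[0,0.003,0]],
    [1,[-1,0,-3],[0,0,0]],
    [1,[-1,0,-3],[0,0,0]],
    [1,[-1,0,-3],[0,0,0]]
  ]
}}

```text
time_s: 18.28
position: [0.6034, -0.24, 0.0179]
eef_rot: [[0.004, -1.0, 0.019], [-0.0, 0.019, 1.0], [-1.0, -0.004, 0.0]]
contact_force: [-5.2, 2.9, 7.5]
grip_width: 0.0404
```

Request:
{"method": "servo_tool", "body": {
  "targets": [
    [0.25,[0,0,1],[0,0,0]],
    [0.25,[0,0,0],[0,0,0]],
    [0.25,[0,0,0],[0,0,0]],
    [0.25,[0,0,0],[0,0,0]],
    [0.25,[0,0,20],[0,0,0]],
    [0.25,[0,0,35],[0,0,0]],
    [0.25,[0,0,40],[0,0,0]],
    [0.25,[0,0,30],[0,0,0]],
    [0.3,[-35,0,10],[0,0,0.105]],
    [0.3,[-35,0,0],[0,0,0.105]],
    [0.3,[-20,30,0],[0,0,0.1]],
    [0.3,[0,35,0],[0,0,0]],
    [0.3,[0,35,0],[0,0,0]],
    [0.3,[0,35,0],[0,0,0]],
    [0.3,[0,0,0],[0,0,0]]
  ]
}}

```text
time_s: 19.53
position: [0.5155, -0.107, 0.1701]
eef_rot: [[0.024, -0.955, -0.296], [-0.009, -0.296, 0.955], [-1.0, -0.021, -0.016]]
contact_force: [-0.2, 0.2, -0.7]
grip_width: 0.0667
```

```bash
python3 - <<'E'
from h import *
b=snap("side")["pixels"]; crop(dict(pixels=b),"pics/s5.png",190,170,450,400,3)
E
```

```text
(no output)
```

View pics/s5.png

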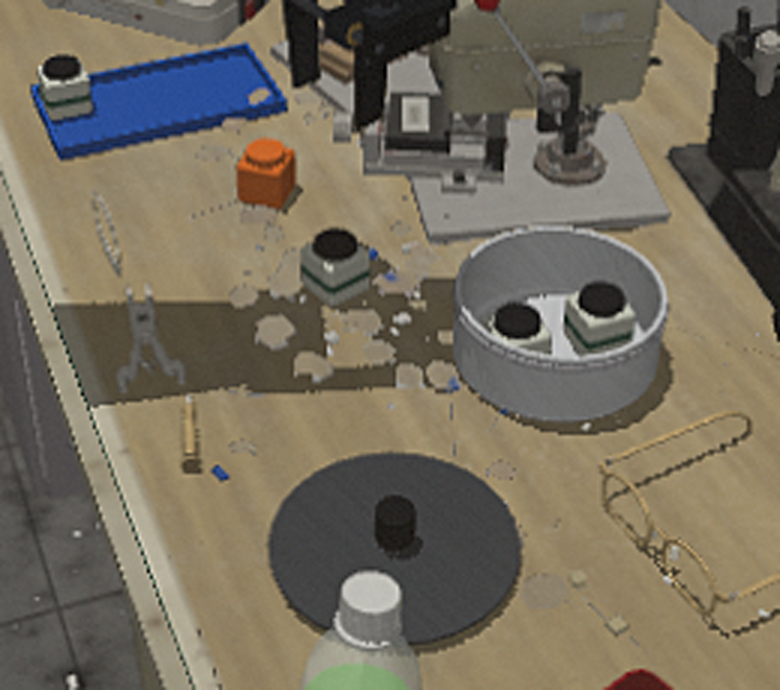

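Both canisters stand flat in the tub (9th picture), with D, the lid and A unchanged. Down to D.

Request:
{"method": "servo_tool", "body": {
  "targets": [
    [0.3,[-1,0,-30],[0.009,0.024,0.01]],
    [0.3,[0,1,-35],[0,0,0]],
    [0.3,[0,0,-35],[0,0,0]],
    [0.3,[0,0,-20],[0,0,0]],
    [0.3,[0,0,0],[0,0,0]],
    [0.3,[0,0,0],[0,0,0]]
  ]
}}

```text
time_s: 20.08
position: [0.519, -0.1129, 0.0516]
eef_rot: [[0.012, -0.952, -0.306], [-0.009, -0.306, 0.952], [-1.0, -0.009, -0.012]]
contact_force: [-0.3, 0.1, 1.0]
grip_width: 0.0664
```

Request:
{"method": "servo_tool", "body": {
  "targets": [
    [0.3,[-4,8,-14],[0.009,0.012,0]],
    [0.3,[-1,0,-14],[0,0,0]],
    [0.3,[-1,0,-10],[0,0,0]],
    [0.3,[0,0,0],[0,0,0]]
  ]
}}

```text
time_s: 20.42
position: [0.5164, -0.1067, 0.0163]
eef_rot: [[0.007, -0.953, -0.304], [-0.001, -0.304, 0.953], [-1.0, -0.006, -0.003]]
contact_force: [0.2, 0.6, 0.2]
grip_width: 0.0668
```

Request:
{"method": "servo_tool", "body": {
  "targets": [
    [0.3,[-2,1,-5],[0,0,0]],
    [1,[-1,0,0],[0,0,0]],
    [1,[0,0,0],[0,0,0]],
    [1,[0,0,0],[0,0,0]],
    [1,[0,0,0],[0,0,0]],
    [1,[0,0,0],[0,0,0]],
    [1,[0,0,15],[0,0,0]],
    [1,[0,0,15],[0,0,0]],
    [1,[0,0,20],[0,0,0]],
    [1,[0,0,20],[0,0,0]],
    [1,[0,0,0],[0,0,0]],
    [1,[0,0,0],[0,0,0]],
    [1,[0,0,0],[0,0,0]],
    [1,[0,0,0],[0,0,0]]
  ]
}}

```text
time_s: 21.58
position: [0.5141, -0.1056, 0.0852]
eef_rot: [[0.01, -0.953, -0.304], [-0.002, -0.304, 0.953], [-1.0, -0.009, -0.005]]
contact_force: [0.3, -0.0, -1.3]
grip_width: 0.0398
```

Request:
{"method": "servo_tool", "body": {
  "targets": [
    [1,[0,0,0],[0,0,0]],
    [1,[0,0,0],[0,0,0]]
  ]
}}

```text
time_s: 21.75
position: [0.5127, -0.1052, 0.0828]
eef_rot: [[0.006, -0.953, -0.304], [-0.001, -0.304, 0.953], [-1.0, -0.006, -0.003]]
contact_force: [0.0, -0.4, -0.6]
grip_width: 0.0399
```

Request:
{"method": "servo_tool", "body": {
  "targets": [
    [1,[0,0,0],[0,0,0]],
    [1,[0,0,0],[0,0,0]]
  ]
}}

```text
time_s: 21.92
position: [0.5115, -0.1049, 0.0808]
eef_rot: [[0.003, -0.953, -0.304], [0.0, -0.304, 0.953], [-1.0, -0.003, -0.001]]
contact_force: [0.5, 0.1, -0.8]
grip_width: 0.0398
```

D is about -0.8 N, so it is empty and goes to the tray at (0.470, 0.187).

Request:
{"method": "servo_tool", "body": {
  "targets": [
    [1,[-35,0,30],[0,0,0]],
    [1,[-15,20,25],[0,0,-0.1]],
    [1,[0,36,0],[0,0,-0.1]],
    [1,[0,36,0],[0,0,-0.1]],
    [1,[0,36,0],[0,0,0]],
    [1,[0,36,0],[0,0,0]],
    [1,[2,36,0],[0,0,0]],
    [1,[2,36,0],[0,0,0]],
    [1,[2,36,0],[0,0,0]],
    [1,[2,18,0],[0,0,0]],
    [1,[0,0,0],[0,0,0]],
    [1,[0,0,0],[0,0,0]]
  ]
}}

```text
time_s: 22.92
position: [0.4655, 0.1977, 0.1255]
eef_rot: [[-0.011, -1.0, 0.011], [0.01, 0.011, 1.0], [-1.0, 0.011, 0.01]]
contact_force: [-0.1, -1.0, -0.8]
grip_width: 0.0399
```

Request:
{"method": "servo_tool", "body": {
  "targets": [
    [1,[5,-8,-20],[-0.01,-0.01,0]],
    [1,[0,0,-30],[0,0,0]],
    [1,[0,0,-25],[0,0,0]],
    [1,[0,0,-15],[0,0,0]],
    [1,[0,0,0],[0,0,0]]
  ]
}}

```text
time_s: 23.33
position: [0.4721, 0.1848, 0.0343]
eef_rot: [[0.005, -1.0, 0.015], [-0.001, 0.015, 1.0], [-1.0, -0.005, -0.001]]
contact_force: [-1.4, -0.1, -1.1]
grip_width: 0.0397
```

Request:
{"method": "servo_tool", "body": {
  "targets": [
    [1,[0,2,-8],[0,0,0]],
    [1,[0,0,-6],[0,0,0]],
    [1,[0,0,-3],[0,0,0]],
    [1,[0,0,0],[0,0,0]]
  ]
}}

```text
time_s: 23.67
position: [0.4737, 0.1847, 0.0189]
eef_rot: [[0.006, -1.0, 0.019], [-0.0, 0.019, 1.0], [-1.0, -0.006, 0.0]]
contact_force: [0.7, -0.7, -0.3]
grip_width: 0.0401
```

Request:
{"method": "servo_tool", "body": {
  "targets": [
    [1,[-1,1,-4],[0,0,0]],
    [1,[0,0,-3],[0,0,0]],
    [1,[0,0,-2],[0,0,0]]
  ]
}}

```text
time_s: 23.92
position: [0.4755, 0.1855, 0.018]
eef_rot: [[0.008, -1.0, 0.019], [-0.002, 0.019, 1.0], [-1.0, -0.008, -0.002]]
contact_force: [-0.5, 1.0, -0.3]
grip_width: 0.0395
```

Request:
{"method": "servo_tool", "body": {
  "targets": [
    [0.25,[0,0,0],[0,0,0]],
    [0.25,[0,0,0],[0,0,0]],
    [0.25,[0,0,0],[0,0,0]],
    [0.25,[0,0,0],[0,0,0]],
    [0.25,[0,0,20],[0,0,0]],
    [0.25,[0,0,35],[0,0,0]],
    [0.25,[0,0,40],[0,0,0]],
    [0.25,[-5,-30,20],[0,0,0]],
    [0.3,[-5,-40,0],[0,0,0]],
    [0.3,[-5,-40,0],[0,0,0]],
    [0.3,[-5,-40,0],[0,0,0]],
    [0.3,[0,-40,0],[0,0,0]],
    [0.3,[0,-40,0],[0,0,0]],
    [0.3,[0,-40,0],[0,0,0]],
    [0.3,[0,-40,0],[0,0,0]],
    [0.3,[0,-40,0],[0,0,0]],
    [0.3,[0,0,0],[0,0,0]]
  ]
}}

```text
time_s: 25.33
position: [0.4534, -0.1781, 0.1418]
eef_rot: [[0.022, -1.0, 0.009], [-0.006, 0.009, 1.0], [-1.0, -0.022, -0.006]]
contact_force: [-0.6, -0.1, 0.5]
grip_width: 0.0665
```

```bash
python3 - <<'E'
from h import *
im=snap("top"); a=im["pixels"][130:340,110:480]
b=snap("side")["pixels"][165:395,190:450]
cv2.imwrite("pics/b6.png",cv2.resize(b,(780,690))[:,:,::-1][:600]); cv2.imwrite("pics/t6.png",cv2.resize(a,(777,441))[:,:,::-1])
E
```

```text
(no output)
```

View pics/t6.png

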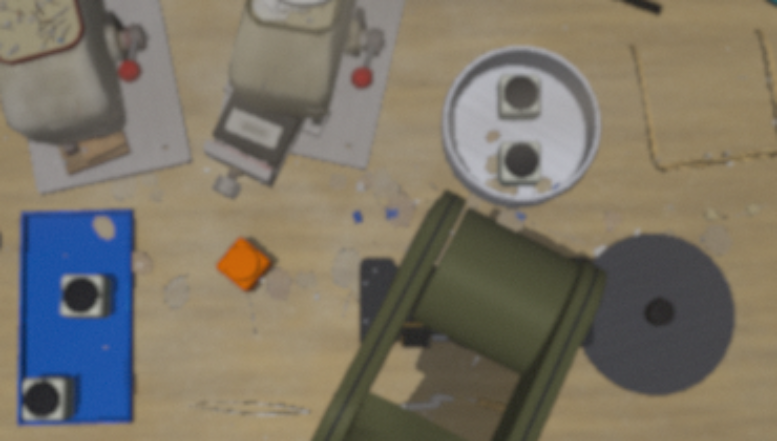

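View pics/b6.png

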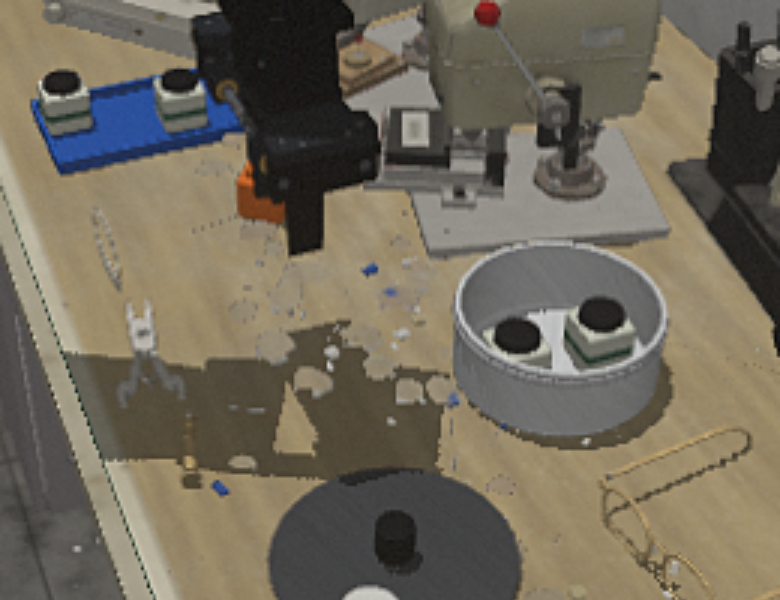

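Eleven pictures so far. A has been knocked towards the tray's near-left corner (t6 (44,398)). I'll check its position.

```bash
python3 - <<'E'
from h import *
im=snap("top")
px=lambda u,v:(110+(u+.5)/2.1-.5,130+(v+.5)/2.1-.5)
P=ray(im,[px(44,398),px(80,295)],.050); print("A,D caps",P.round(4).tolist(),(P-[.4576,.199,0]).round(4).tolist())
P=ray(im,[px(521,93),px(521,160)],.050); print("tub cans",(P-[.634,-.239,0]).round(4).tolist())
print("knob",ray(im,[px(659,312)],.042))
crop(im,"pics/c7.png",112,225,182,345,5)
E
```

```text
A,D caps [[0.3783, 0.2158, 0.05], [0.475, 0.1841, 0.05]] [[-0.0793, 0.0168, 0.05], [0.0174, -0.0149, 0.05]]
tub cans [[0.0341, -0.0017, 0.05], [-0.0325, 0.0, 0.05]]
knob [[ 0.45285167 -0.36993722  0.042     ]]
```

View pics/c7.png

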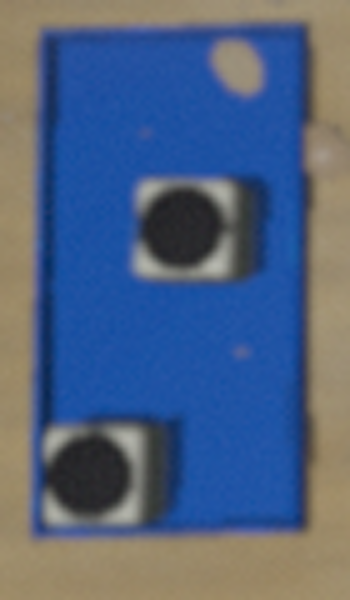

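A is now at (-79, +17) mm from the tray's centre, upright and inside the ±88/±38 limits. D and both tub canisters are within limits too. The knob is at (0.453, -0.371), so the lid is next.

Request:
{"method": "servo_tool", "body": {
  "targets": [
    [0.3,[0,-39,0],[0.006,0.022,0]],
    [0.3,[0,-39,0],[0,0,0]],
    [0.3,[0,-39,0],[0,0,0]],
    [0.3,[0,-38,0],[0,0,0]],
    [0.3,[0,-38,-20],[0,0,0]],
    [0.3,[0,0,-30],[0,0,0]],
    [0.3,[0,0,-20],[0,0,0]],
    [0.3,[0,0,0],[0,0,0]],
    [0.3,[0,0,0],[0,0,0]]
  ]
}}

```text
time_s: 26.23
position: [0.4605, -0.3562, 0.0695]
eef_rot: [[0.001, -1.0, -0.023], [0.006, -0.023, 1.0], [-1.0, -0.001, 0.006]]
contact_force: [-0.7, -0.1, -0.3]
grip_width: 0.0663
```

Request:
{"method": "servo_tool", "body": {
  "targets": [
    [0.3,[-8,-15,-10],[-0.006,0,0]],
    [0.3,[0,0,-20],[0,0,0]],
    [0.3,[0,0,-12],[0,0,0]],
    [0.3,[0,0,0],[0,0,0]]
  ]
}}

```text
time_s: 26.57
position: [0.4559, -0.3699, 0.0304]
eef_rot: [[0.006, -0.999, -0.032], [-0.006, -0.032, 0.999], [-1.0, -0.006, -0.006]]
contact_force: [-0.3, 0.3, -0.4]
grip_width: 0.0665
```

Request:
{"method": "servo_tool", "body": {
  "targets": [
    [0.3,[-4,-1,-12],[0.006,0.006,0]],
    [0.3,[0,0,-3],[0,0,0]],
    [0.3,[0,0,0],[0,0,0]]
  ]
}}

```text
time_s: 26.82
position: [0.4527, -0.3713, 0.0163]
eef_rot: [[0.001, -0.999, -0.034], [-0.002, -0.034, 0.999], [-1.0, -0.001, -0.002]]
contact_force: [-0.0, -0.4, 0.3]
grip_width: 0.0667
```

Request:
{"method": "servo_tool", "body": {
  "targets": [
    [1,[0,0,0],[0,0,0]],
    [1,[0,0,0],[0,0,0]],
    [1,[0,0,0],[0,0,0]],
    [1,[0,0,0],[0,0,0]],
    [1,[0,0,0],[0,0,0]],
    [1,[0,0,0],[0,0,0]],
    [1,[0,0,0],[0,0,0]],
    [1,[0,0,15],[0,0,0]],
    [1,[0,0,25],[0,0,0]],
    [1,[0,0,35],[0,0,0]],
    [1,[0,0,35],[0,0,0]],
    [1,[0,0,20],[0,0,0]],
    [1,[0,0,0],[0,0,0]],
    [1,[0,0,0],[0,0,0]]
  ],
  "squeeze": 45
}}

```text
time_s: 27.98
position: [0.4494, -0.3682, 0.148]
eef_rot: [[-0.004, -0.999, -0.034], [0.004, -0.034, 0.999], [-1.0, 0.004, 0.004]]
contact_force: [-0.7, 0.9, -2.0]
grip_width: 0.0252
```

Request:
{"method": "servo_tool", "body": {
  "targets": [
    [1,[15,10,0],[0,0,0]],
    [1,[25,18,0],[0,0,0]],
    [1,[25,18,0],[0,0,0]],
    [1,[25,18,0],[0,0,0]],
    [1,[25,18,0],[0,0,0]],
    [1,[25,18,0],[0,0,0]],
    [1,[20,14,0],[0,0,0]],
    [1,[15,8,0],[0,0,0]],
    [1,[0,0,0],[0,0,0]],
    [1,[0,0,0],[0,0,0]]
  ]
}}

```text
time_s: 28.82
position: [0.6203, -0.2343, 0.1204]
eef_rot: [[-0.035, -0.999, -0.03], [0.02, -0.03, 0.999], [-0.999, 0.034, 0.021]]
contact_force: [-0.6, -0.3, -1.5]
grip_width: 0.0251
```

Request:
{"method": "servo_tool", "body": {
  "targets": [
    [1,[8,-4,0],[-0.02,-0.035,0]],
    [1,[4,0,0],[0,0,0]],
    [1,[0,0,0],[0,0,0]],
    [1,[0,0,0],[0,0,0]]
  ]
}}

```text
time_s: 29.15
position: [0.6272, -0.2382, 0.1128]
eef_rot: [[-0.011, -1.0, -0.029], [0.005, -0.029, 1.0], [-1.0, 0.011, 0.005]]
contact_force: [-0.4, 0.3, -1.6]
grip_width: 0.025
```

```bash
python3 - <<'E'
from h import *
b=snap("side"); crop(b,"pics/s8.png",310,190,450,320,5)
E
```

```text
(no output)
```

View pics/s8.png

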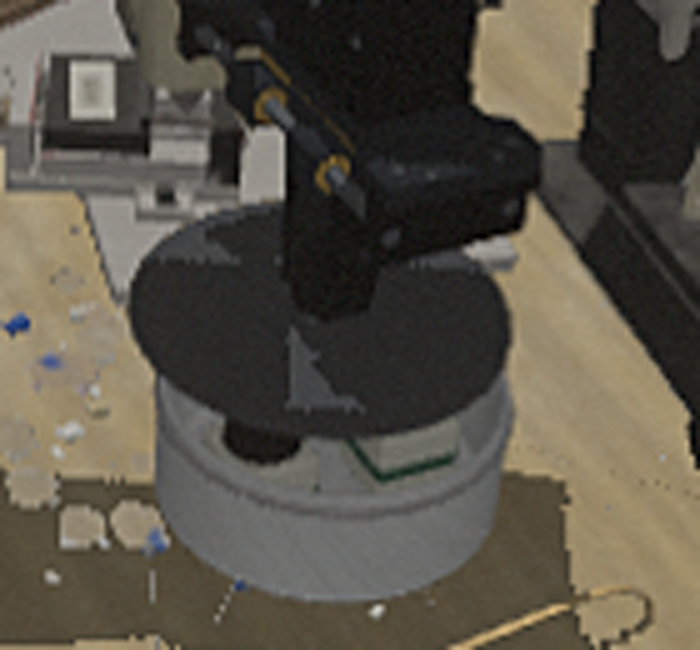

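The lid is level in the grip above the tub (13th picture).

Request:
{"method": "servo_tool", "body": {
  "targets": [
    [1,[7,-1,-8],[-0.005,-0.011,0]],
    [1,[1,0,-8],[0,0,0]],
    [1,[0,0,0],[0,0,0]]
  ]
}}

```text
time_s: 29.45
position: [0.6352, -0.2405, 0.0958]
eef_rot: [[0.001, -1.0, -0.027], [-0.001, -0.027, 1.0], [-1.0, -0.001, -0.001]]
contact_force: [-0.4, 1.3, -2.8]
grip_width: 0.0247
```

Request:
{"method": "servo_tool", "body": {
  "targets": [
    [1,[-1,1,-7],[0,0,0]],
    [1,[-1,0,-6],[0,0,0]],
    [1,[0,0,-4],[0,0,0]],
    [1,[0,0,0],[0,0,0]]
  ]
}}

```text
time_s: 29.78
position: [0.6332, -0.2396, 0.0765]
eef_rot: [[0.002, -1.0, -0.026], [-0.001, -0.026, 1.0], [-1.0, -0.002, -0.001]]
contact_force: [1.1, 0.6, -1.9]
grip_width: 0.0256
```

Request:
{"method": "servo_tool", "body": {
  "targets": [
    [1,[0,0,-4],[0,0,0]],
    [1,[0,0,-3],[0,0,0]],
    [1,[0,0,-2],[0,0,0]]
  ]
}}

```text
time_s: 30.03
position: [0.6339, -0.2398, 0.0744]
eef_rot: [[0.001, -1.0, -0.028], [-0.001, -0.028, 1.0], [-1.0, -0.001, -0.001]]
contact_force: [-3.3, 1.0, 2.9]
grip_width: 0.0253
```

Contact came at the expected seating height. I'll release and back off.

Request:
{"method": "servo_tool", "body": {
  "targets": [
    [0.3,[0,0,0],[0,0,0]],
    [0.3,[0,0,0],[0,0,0]],
    [0.3,[0,0,0],[0,0,0]],
    [0.3,[0,0,0],[0,0,0]],
    [0.3,[0,0,20],[0,0,0]],
    [0.3,[0,0,35],[0,0,0]],
    [0.3,[0,0,40],[0,0,0]],
    [0.3,[-20,0,20],[0,0,0]],
    [0.3,[-40,0,0],[0,0,0]],
    [0.3,[-40,0,0],[0,0,0]],
    [0.3,[-40,0,0],[0,0,0]],
    [0.3,[-40,0,0],[0,0,0]],
    [0.3,[-40,0,0],[0,0,0]],
    [0.3,[0,0,0],[0,0,0]],
    [0.3,[0,0,0],[0,0,0]]
  ]
}}

```text
time_s: 31.28
position: [0.4055, -0.2383, 0.1924]
eef_rot: [[0.004, -1.0, -0.03], [-0.005, -0.03, 1.0], [-1.0, -0.004, -0.005]]
contact_force: [0.2, 0.1, 1.0]
grip_width: 0.0668
```

```bash
python3 - <<'E'
from h import *
t=np.linspace(0,6.28,90)
o=[]
for n,(x0,y0,x1,y1) in dict(side=(330,220,430,320),top=(305,135,405,235)).items():
    im=snap(n); v=cv2.resize(im["pixels"][y0:y1,x0:x1],(390,390),interpolation=cv2.INTER_CUBIC); w=v.copy()
    for r,z in((.081,.068),(.013,.098)):
        q=(proj(im,np.c_[.634+r*np.cos(t),-.239+r*np.sin(t),0*t+z])-[x0,y0]+.5)*3.9-.5
        cv2.polylines(w,[q.round().astype(int)],True,(255,0,0),1)
    o.append(w)
cv2.imwrite("pics/f.png",np.hstack(o)[:,:,::-1])
im=snap("top"); crop(im,"pics/f2.png",110,120,490,340,2)
E
```

```text
(no output)
```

View pics/f.png

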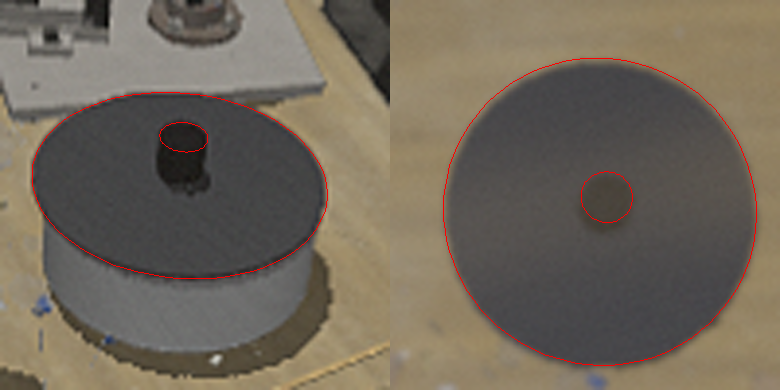

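View pics/f2.png

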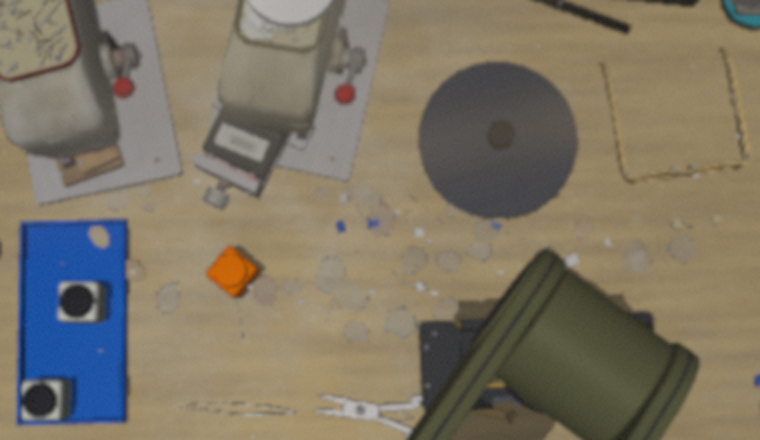

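The lid's plate and knob match the seated prediction in both views (pictures 14–15). The tray canisters are in place and the frame is untouched, so I'm handing in.

```bash
python3 -c "
from workcell import robot
print(robot.finish_job())"
```

```text
the job is handed in; nothing more can be done
None
```

The job is handed in after about 31 s of the 210 s allowed; it gave no verdict. Four canisters were present and I sorted them by lifted weight:

- **Filled (about 3.3 and 3.7 N):** both stand flat in the tub, about 34 mm either side of its centre.
- **Empty (about 0.7 N each):** both are in the blue tray.

**Lid:** it sits knob up on the tub. Its outline in both camera views matched the fully seated, level, centred position.

**Knocked canister:** one empty canister was knocked toward the tray's near-left corner after I placed it. It still stood upright about 79 mm along and 17 mm across from the tray's centre. That is inside the 88 and 38 mm limits, so I left it there.

**Other checks:** the gold frame looked unmoved in the last picture, the arm was clear of everything, and no check failed.

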